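Lock the rover to its dock with the long pin

ROBOT

A 6-joint arm with a two-finger parallel gripper is mounted at the origin on the work surface. World frame = base frame: x ahead of the robot, y to its left, z up, the work surface at z = 0. Lengths are in m, angles in rad, forces in N, time in s.
With the tool pointing down it reaches from about 0.225 to 0.875 m from the base axis. Payload 3.4 kg.
Tool frame: the origin (TCP) lies at the very end of the fingers, on their centre line; the grasp point (between the pads) lies 19 mm behind it; z points along the fingers, y is the line along which they close (so a half turn about z gives the same grasp; the last joint's range is limited). The gripper opens to 85 mm and grips with 20 to 120 N. Pads are 22 mm wide; open, the fingers measure 114 mm over their backs; the gripper's body (76 mm by 85 mm) begins 54 mm behind the grasp point. The pads swing forward as they close: fully open they stand 13 mm farther back than shut.
Start: joints at [1.123, 0.276, 1.505, -0, 1.361, -0.121], TCP at [0.185, 0.545, 0.231] pointing down, gripper open.
Joint ranges: [-2.89, 2.89], [-0.75, 2.08], [0.22, 2.7], [-1.18, 4.32], [0.11, 2.71], [-2.7, 2.7]. Speed limits (rad/s): [2.57, 2.57, 3.14, 3.14, 3.14, 3.14].

INTERFACE

Orientations are given as a unit quaternion [w, x, y, z].
In Python, from rig import get_state, optics, sign_off gives the robot as it stands.
- The arm moves only by the tool send_rows, never from a script. Its argument "increments" is a list of rows, each an object with "gripper": the gripper's target within -1 to 1 (shut at 1, half-way at 0, fully open at -1); "linear": the shift along the world's x, y, z in m, a list of three; "delta_rot": the turn, a rotation vector about the world's x, y, z in rad, a list of three. In form: [{"gripper": gripper, "linear": [dx, dy, dz], "delta_rot": [rx, ry, rz]}, ...]. A call has 1 to 8 rows; each row is the pose to reach, as a shift and turn from the pose commanded when the call began; what a row does not reach only later rows make up. A row lasts 1/10 s, in which the tool goes at most 50 mm and 8.59 degrees, less where a joint would pass 70% of its speed; a pose out of reach is approached as far as the arm can. A call with a gripper value outside its range is refused whole. The fingers move at their own pace and stop on an object; "newtons" is the grip in N (left out, the last holds). Time passes only in rows, so rows that repeat a pose let the fingers close. It gives the time, the measured TCP pose, the force, the opening and the grip force at its end, in the units of the state.
- get_state(): the state, without advancing time (a new reading comes with each control period).
- optics.get_image(name): name is "scene" or "side" or "wrist"; returns a dict with "pixels" (384x512x3 uint8, blue, green, red), "K" (3x3 intrinsics, pixels), "k1" (the pictures are not rectified: a ray, as slopes to the right and down, at radius r is drawn at 1 + k1 r^2 times it, then the intrinsics apply), "rvec" (rotation vector, rad) and "tvec" (3), from world to camera coordinates, as OpenCV has them; the wrist camera has in their place "T_tool_cam" (4x4, takes a point from camera to tool coordinates, whose origin is the TCP and whose axes are the flange's). Camera axes: x right, y down, z forward; pixel columns grow to the right and rows downward; lengths in m; the calibration is good to about 2 mm. A picture is of the moment at which its call begins: read the wrist's pose just before it. There is no depth.
- sign_off(): hands the job in; it is judged then, once.
The state is a dict: "clock": time; "qpos": joint angles; "qd": joint speeds; "effort": joint torques, N m; "position": TCP position; "ee_rot": TCP orientation; "contact_force": force on the tool from outside, world axes, zero at the start; "moment": the same for the moment, N m; "width": finger opening in m; "gripper_force": force on a finger pad.
Only numpy, scipy, OpenCV 4.12 (cv2) and the standard library are available. Lean on these libraries where they do the work, as an engineer would, in place of code of your own. Each camera call takes 0.05 s, during which the arm holds its last target. There are 200 camera calls.

TASK

Lock the rover to its dock: take the long locking pin out of the wooden stand and lower it, without letting it drop, through the funnel on the rover's deck until its foot is fully home in the hidden hole of the dock below, then let go. Leave the short pin standing where it is in the stand.

Things in the scene. Friction and masses are not known exactly. Their poses are not given: they have to be found in the camera images.
- long_pin: Long locking pin, to be used: round steel shank 16 mm wide, 110 mm long, bevelled foot, under a round black grip head 30 mm wide, 35 mm tall (0.13 to 0.27 kg). Origin: underside of the foot; z along the pin to the head (head at z = 110 to 145 mm). It starts upright in either of two holes (19 mm wide, 40 mm deep, 90 mm apart) of a fixed wooden block 70 x 170 x 50 mm; head top 155 mm above bench.
- short_pin: Short pin, not to be used: same shape and head, but its shank is only 60 mm long (95 mm in all). Origin: centre of the foot's underside; z towards the head. It stands upright in the other hole of the wooden block; its head's top is 105 mm above the bench, 50 mm lower than the long pin's.
- funnel (a point): Centre of the mouth of the metal funnel on the rover's deck, 105 mm above the bench; z up. It narrows from 52 mm at the mouth to a 24 mm bore. Straight below, hidden under the deck, the dock has a round hole 26 mm wide: bevelled rim 60 mm, floor 93 mm below the mouth. A pin fully home stands upright with its foot on that floor; the long pin's head then starts 17 mm above the mouth.
- rover: The rover with its dock, fixed to the bench: black deck 210 x 140 mm, top 81 mm above the bench, four wheels, on a metal plate 230 x 210 mm. Origin: centre of the dock plate's underside, x along the rover, z up. The funnel is at x = -50 mm, y = 0; a round black scanner, 68 mm wide and 115 mm above the bench at its top, is at x = +55 mm.

How it is judged:
By the outcome, as a careful person would: the job done as asked, in the order asked, and still so for the second after the job is handed in, with the robot touching nothing.
It also fails if it takes over 35 s, if anything falls off the work surface, if the arm or the gripper's body presses on something with over 40 N, if the wrist force passes 120 N, or if a joint passes its speed limit or range.

## Working session

There is one attempt and no reset: what is moved stays moved. The work goes in short steps, Python scripts to look and compute and a tool call to move; the robot and the scene stay as the last step left them, time stands still between calls to the robot, and variables do not carry over. Pictures are saved under pics/ and viewed, at most 10 in all, crops included, and the job is handed in when it is done.

Besides the shell and the picture viewer there is one more tool, called after ">>>" by a JSON object that holds its "fn" and its "kwargs", one argument or row to a line. send_rows: Moves the arm, as the interface text tells. Its arguments: {"type":"object","properties":{"increments":{"type":"array"},"newtons":{"type":"number"}},"required":["increments"]}

```bash
mkdir -p pics; cat > h.py <<'E'
import numpy as np, cv2
from rig import get_state, optics, sign_off
from scipy.spatial.transform import Rotation as R
def q2R(q): return R.from_quat([q[1],q[2],q[3],q[0]]).as_matrix()
def cam(name):
    s=get_state(); d=optics.get_image(name)
    if 'rvec' in d and d['rvec'] is not None:
        Rm=cv2.Rodrigues(np.array(d['rvec'],float))[0]; t=np.array(d['tvec'],float).ravel()
        d['Rwc']=Rm.T; d['C']=-Rm.T@t
    else:
        T=np.array(d['T_tool_cam']); Rt=q2R(s['ee_rot'])
        d['Rwc']=Rt@T[:3,:3]; d['C']=Rt@T[:3,3]+np.array(s['position'])
    return d
def ray(d,u,v):
    K=np.array(d['K']); x=(u-K[0,2])/K[0,0]; y=(v-K[1,2])/K[1,1]
    a,b=x,y
    for _ in range(30):
        f=1+d['k1']*(a*a+b*b); a,b=x/f,y/f
    return d['Rwc']@np.array([a,b,1])
def onz(d,u,v,z):
    r=ray(d,u,v); return d['C']+r*(z-d['C'][2])/r[2]
def proj(d,P):
    p=d['Rwc'].T@(np.array(P)-d['C']); a,b=p[0]/p[2],p[1]/p[2]; f=1+d['k1']*(a*a+b*b)
    K=np.array(d['K']); return K[0,0]*a*f+K[0,2],K[1,1]*b*f+K[1,2]
def tri(d1,p1,d2,p2):
    A=[];b=[]
    for d,p in((d1,p1),(d2,p2)):
        r=ray(d,*p); r/=np.linalg.norm(r); M=np.eye(3)-np.outer(r,r); A.append(M); b.append(M@d['C'])
    x=np.linalg.lstsq(np.vstack(A),np.hstack(b),rcond=None)[0]
    return x,[np.linalg.norm(A[i]@x-b[i]) for i in(0,1)]
E
python3 - <<'E'
from h import *
print({k:np.round(v,3) if k!='x' else v for k,v in get_state().items()})
for n in('scene','side','wrist'):
    d=cam(n); cv2.imwrite(f'pics/{n}0.png',d['pixels']); print(n,np.round(d['C'],3),np.round(d['Rwc'][:,2],2),d['k1'])
a=[cv2.imread(f'pics/{n}0.png') for n in('scene','side')]
E
```

```text
{'clock': np.float64(0.0), 'qpos': array([ 1.123,  0.277,  1.506, -0.   ,  1.361, -0.121]), 'qd': array([ 0.001, -0.003, -0.002,  0.001,  0.001, -0.001]), 'effort': array([ 0.0000e+00, -4.1678e+01, -2.4581e+01,  0.0000e+00,  1.1000e-02,
       -0.0000e+00]), 'position': array([0.184, 0.544, 0.23 ]), 'ee_rot': array([-0.   ,  0.163,  0.987, -0.001]), 'contact_force': array([ 0.065, -0.557,  0.094]), 'moment': array([-0.048, -0.014,  0.004]), 'gripper_force': np.float64(0.0), 'width': np.float64(0.085)}
scene [ 1.09  -0.013  0.792] [-0.6  -0.04 -0.8 ] 0.04496869570472292
side [0.449 0.709 0.648] [ 0.13 -0.8  -0.59] 0.0202665247407592
wrist [0.116 0.567 0.374] [ 0.27 -0.09 -0.96] -0.06326025274916232
```

View pics/scene0.png

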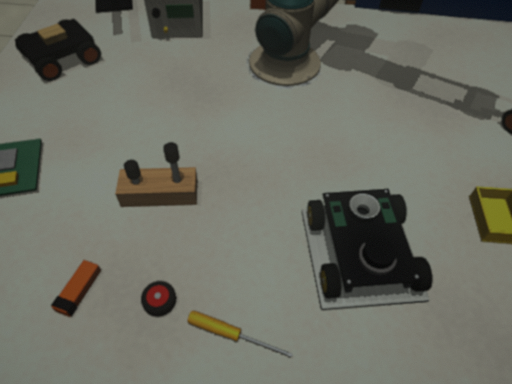

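View pics/side0.png

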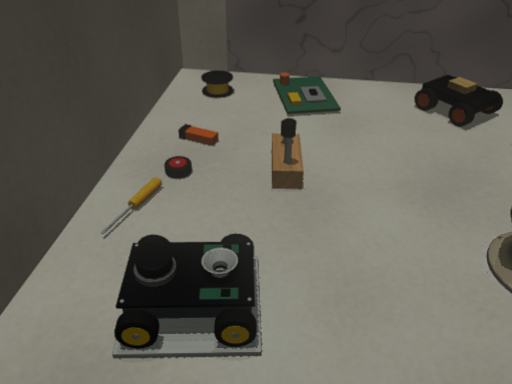

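Scene view: long pin head near (171,152), short pin head (132,170), funnel mouth (364,206). Side view: long head (288,128), funnel (220,263); the short pin is hidden behind the long one.

```bash
python3 - <<'E'
from h import *
D={n:cam(n) for n in('scene','side')}
def blob(d,p,fn,box=26):
    u,v=p; im=d['pixels'][v-box:v+box,u-box:u+box].astype(int)
    m=fn(im).astype(np.uint8)
    n,l,s,c=cv2.connectedComponentsWithStats(m)
    k=min(range(1,n),key=lambda i:np.hypot(*(c[i]-box)) if s[i,4]>40 else 1e9)
    cs,_=cv2.findContours((l==k).astype(np.uint8),0,1)
    e=cv2.fitEllipse(max(cs,key=len)+np.array([[u-box,v-box]]))
    return c[k]+[u-box,v-box],s[k],e
dark=lambda im: im.max(2)<60
brt=lambda im: im.max(2)>95
R_={}
for nm,ps in dict(long=dict(scene=(171,152),side=(288,128)),short=dict(scene=(132,170))).items():
    for n,p in ps.items():
        c,s,e=blob(D[n],p,dark,18); z=.1375 if nm=='long' else .0875
        print(nm,n,c,s,np.round(onz(D[n],*c,z),4)); R_[nm,n]=c
print(tri(D['scene'],R_['long','scene'],D['side'],R_['long','side']))
for n,p in dict(scene=(364,206),side=(220,263)).items():
    c,s,e=blob(D[n],p,brt,30); print('fun',n,c,s,e,np.round(onz(D[n],*e[0],.105),4)); R_['f',n]=e[0]
print(tri(D['scene'],R_['f','scene'],D['side'],R_['f','side']))
a=D['scene']['pixels']
for nm,(y,x) in dict(p=(135,100),f=(175,310)).items():pass
cv2.imwrite('pics/c.png',np.hstack([cv2.resize(q,None,fx=4,fy=4) for q in (a[135:215,110:210],a[170:250,310:410])]))
E
```

```text
long scene [171.48056537 154.34275618] [ 11   9  15  27 283] [ 0.5156 -0.2206  0.1375]
long side [287.74675325 130.56818182] [ 11   9  15  27 308] [ 0.5142 -0.21    0.1375]
short scene [132.53214286 171.12142857] [ 10   8  17  24 280] [ 0.527  -0.309   0.0875]
(array([ 0.51379783, -0.22087477,  0.13304406]), [np.float64(0.0017758079758498201), np.float64(0.0017758079758496692)])
fun scene [364.8538206  201.49833887] [ 17  18  29  23 301] ((364.7382507324219, 205.0666046142578), (21.931461334228516, 26.923051834106445), 112.39170837402344) [0.5835 0.1744 0.105 ]
fun side [219.68470149 258.00746269] [ 12  14  36  27 536] ((219.2934112548828, 260.2624816894531), (25.099517822265625, 35.134830474853516), 86.69071960449219) [0.5855 0.1743 0.105 ]
(array([0.5848381 , 0.1744696 , 0.10585903]), [np.float64(0.0007045658205298547), np.float64(0.0007045658205295673)])
```

View pics/c.png

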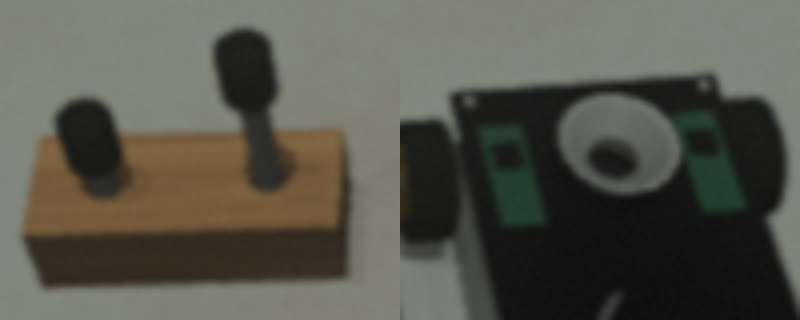

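Crop confirms both pins nearly upright in the block and the funnel mouth clear. Long head ≈ (0.515, −0.221), funnel ≈ (0.585, 0.174), heights agree. Moving over the pin with fingers closing across the block.

>>> {"fn": "send_rows", "kwargs": {
  "increments": [
    {"gripper": -1, "linear": [0.165, -0.38, 0.02], "delta_rot": [0, 0, -0.56]},
    {"gripper": -1, "linear": [0.165, -0.38, 0.02], "delta_rot": [0, 0, -0.56]},
    {"gripper": -1, "linear": [0.165, -0.38, 0.02], "delta_rot": [0, 0, -0.56]},
    {"gripper": -1, "linear": [0.165, -0.38, 0.02], "delta_rot": [0, 0, -0.56]},
    {"gripper": -1, "linear": [0.165, -0.38, 0.02], "delta_rot": [0, 0, -0.56]},
    {"gripper": -1, "linear": [0.165, -0.38, 0.02], "delta_rot": [0, 0, -0.56]},
    {"gripper": -1, "linear": [0.165, -0.38, 0.02], "delta_rot": [0, 0, -0.56]},
    {"gripper": -1, "linear": [0.165, -0.38, 0.02], "delta_rot": [0, 0, -0.56]}
  ],
  "newtons": 60
}}

```text
clock: 1.05
position: [0.344, 0.1763, 0.2509]
ee_rot: [0.0, 0.429, 0.903, 0.0]
contact_force: [1.4, 0.5, -0.4]
width: 0.0855
gripper_force: 0.0
```

>>> {"fn": "send_rows", "kwargs": {
  "increments": [
    {"gripper": -1, "linear": [0.16, -0.36, 0], "delta_rot": [0, 0, -0.56]},
    {"gripper": -1, "linear": [0.16, -0.36, 0], "delta_rot": [0, 0, -0.56]},
    {"gripper": -1, "linear": [0.16, -0.36, 0], "delta_rot": [0, 0, -0.56]},
    {"gripper": -1, "linear": [0.16, -0.36, 0], "delta_rot": [0, 0, -0.56]},
    {"gripper": -1, "linear": [0.16, -0.36, 0], "delta_rot": [0, 0, -0.56]},
    {"gripper": -1, "linear": [0.16, -0.36, 0], "delta_rot": [0, 0, -0.56]},
    {"gripper": -1, "linear": [0.16, -0.36, 0], "delta_rot": [0, 0, -0.56]},
    {"gripper": -1, "linear": [0.16, -0.36, 0], "delta_rot": [0, 0, -0.56]}
  ]
}}

```text
clock: 1.85
position: [0.5043, -0.1845, 0.2505]
ee_rot: [0.0, 0.662, 0.749, 0.0]
contact_force: [-0.2, 1.3, -0.2]
width: 0.0854
gripper_force: 0.0
```

>>> {"fn": "send_rows", "kwargs": {
  "increments": [
    {"gripper": -1, "linear": [0, 0, 0], "delta_rot": [0, 0, 0]},
    {"gripper": -1, "linear": [0, 0, 0], "delta_rot": [0, 0, 0]},
    {"gripper": -1, "linear": [0, 0, 0], "delta_rot": [0, 0, 0]}
  ]
}}

```text
clock: 2.15
position: [0.503, -0.1808, 0.2504]
ee_rot: [-0.001, 0.662, 0.75, 0.0]
contact_force: [-0.2, 0.6, -0.5]
width: 0.0858
gripper_force: 0.0
```

```bash
python3 - <<'E'
from h import *
d=cam('wrist'); cv2.imwrite('pics/w1.png',d['pixels']); s=get_state(); print(s['position'],q2R(s['ee_rot']),d['C'])
for P in((.515,-.221,.155),(.515,-.221,.05),(.527,-.309,.105)): print(P,proj(d,P))
E
```

```text
[ 0.50306884 -0.18051358  0.25067765] [[-1.24800054e-01  9.92181845e-01 -3.65116148e-04]
 [ 9.92181612e-01  1.24800294e-01  7.31777843e-04]
 [ 7.71623293e-04 -2.70935615e-04 -9.99999666e-01]] [ 0.49445014 -0.10935044  0.39414185]
(0.515, -0.221, 0.155) (np.float64(258.4408218861071), np.float64(237.67746073222298))
(0.515, -0.221, 0.05) (np.float64(256.3997120632142), np.float64(200.46068211733325))
(0.527, -0.309, 0.105) (np.float64(257.64431947329433), np.float64(289.84674844849366))
```

View pics/w1.png

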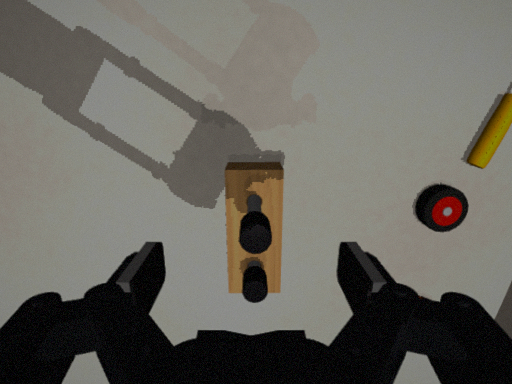

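Wrist view: long head top centred near (255.5,238), short head (255,285), matching the projected estimates within ~3 px; fingers straddle across the block. Descend.

>>> {"fn": "send_rows", "kwargs": {
  "increments": [
    {"gripper": -1, "linear": [0.01, -0.04, 0], "delta_rot": [0, 0, 0]},
    {"gripper": -1, "linear": [0.01, -0.04, -0.03], "delta_rot": [0, 0, 0]},
    {"gripper": -1, "linear": [0.01, -0.04, -0.06], "delta_rot": [0, 0, 0]},
    {"gripper": -1, "linear": [0.01, -0.04, -0.09], "delta_rot": [0, 0, 0]},
    {"gripper": -1, "linear": [0.01, -0.04, -0.12], "delta_rot": [0, 0, 0]},
    {"gripper": -1, "linear": [0.01, -0.04, -0.134], "delta_rot": [0, 0, 0]},
    {"gripper": -0.3, "linear": [0.01, -0.04, -0.134], "delta_rot": [0, 0, 0]},
    {"gripper": 0.0, "linear": [0.01, -0.04, -0.134], "delta_rot": [0, 0, 0]}
  ]
}}

```text
clock: 3.0
position: [0.5139, -0.221, 0.1174]
ee_rot: [0.0, 0.661, 0.75, 0.0]
contact_force: [0.0, 0.8, 0.3]
width: 0.059
gripper_force: 0.0
```

>>> {"fn": "send_rows", "kwargs": {
  "increments": [
    {"gripper": 1, "linear": [0, 0, 0], "delta_rot": [0, 0, 0]},
    {"gripper": 1, "linear": [0, 0, 0], "delta_rot": [0, 0, 0]},
    {"gripper": 1, "linear": [0, 0, 0], "delta_rot": [0, 0, 0]},
    {"gripper": 1, "linear": [0, 0, 0], "delta_rot": [0, 0, 0]},
    {"gripper": 1, "linear": [0, 0, 0], "delta_rot": [0, 0, 0]}
  ]
}}

```text
clock: 3.5
position: [0.5139, -0.2223, 0.1183]
ee_rot: [0.001, 0.662, 0.75, -0.0]
contact_force: [-1.6, 0.7, 5.8]
width: 0.0289
gripper_force: 58.8
```

>>> {"fn": "send_rows", "kwargs": {
  "increments": [
    {"gripper": 1, "linear": [0, 0, 0.01], "delta_rot": [0, 0, 0]},
    {"gripper": 1, "linear": [0, 0, 0.025], "delta_rot": [0, 0, 0]},
    {"gripper": 1, "linear": [0, 0, 0.045], "delta_rot": [0, 0, 0]},
    {"gripper": 1, "linear": [0, 0, 0.065], "delta_rot": [0, 0, 0]},
    {"gripper": 1, "linear": [0, 0, 0.085], "delta_rot": [0, 0, 0]},
    {"gripper": 1, "linear": [0, 0, 0.105], "delta_rot": [0, 0, 0]},
    {"gripper": 1, "linear": [0, 0, 0.125], "delta_rot": [0, 0, 0]},
    {"gripper": 1, "linear": [0, 0, 0.13], "delta_rot": [0, 0, 0]}
  ]
}}

```text
clock: 4.3
position: [0.5149, -0.2224, 0.2493]
ee_rot: [0.002, 0.662, 0.75, 0.001]
contact_force: [0.1, -0.5, -1.1]
width: 0.0287
gripper_force: 59.6
```

>>> {"fn": "send_rows", "kwargs": {
  "increments": [
    {"gripper": 1, "linear": [0.01, 0.04, 0], "delta_rot": [0, 0, 0]},
    {"gripper": 1, "linear": [0.02, 0.08, 0], "delta_rot": [0, 0, 0]},
    {"gripper": 1, "linear": [0.03, 0.12, 0], "delta_rot": [0, 0, 0]},
    {"gripper": 1, "linear": [0.035, 0.16, 0], "delta_rot": [0, 0, 0]},
    {"gripper": 1, "linear": [0.04, 0.2, 0], "delta_rot": [0, 0, 0]},
    {"gripper": 1, "linear": [0.045, 0.24, 0], "delta_rot": [0, 0, 0]},
    {"gripper": 1, "linear": [0.05, 0.27, 0], "delta_rot": [0, 0, 0]},
    {"gripper": 1, "linear": [0.05, 0.28, 0], "delta_rot": [0, 0, 0]}
  ]
}}

```text
clock: 5.1
position: [0.5636, 0.0614, 0.2457]
ee_rot: [-0.001, 0.661, 0.751, 0.0]
contact_force: [0.5, -0.9, -2.8]
width: 0.0287
gripper_force: 59.6
```

>>> {"fn": "send_rows", "kwargs": {
  "increments": [
    {"gripper": 1, "linear": [0.01, 0.04, 0], "delta_rot": [0, 0, 0]},
    {"gripper": 1, "linear": [0.015, 0.08, 0], "delta_rot": [0, 0, 0]},
    {"gripper": 1, "linear": [0.02, 0.11, 0], "delta_rot": [0, 0, 0]},
    {"gripper": 1, "linear": [0.021, 0.117, 0], "delta_rot": [0, 0, 0]},
    {"gripper": 1, "linear": [0.021, 0.117, 0], "delta_rot": [0, 0, 0]},
    {"gripper": 1, "linear": [0.021, 0.117, 0], "delta_rot": [0, 0, 0]},
    {"gripper": 1, "linear": [0.021, 0.117, 0], "delta_rot": [0, 0, 0]}
  ]
}}

```text
clock: 5.8
position: [0.5846, 0.1735, 0.2465]
ee_rot: [0.0, 0.663, 0.749, -0.0]
contact_force: [-0.8, -0.2, -2.6]
width: 0.0288
gripper_force: 59.8
```

```bash
python3 - <<'E'
from h import *
s=get_state(); P=np.array(s['position']); print(P)
ims=[]
for n in('scene','side'):
    d=cam(n); u,v=map(int,proj(d,P+[0,0,-.06])); 
    c=d['pixels'][max(v-50,0):v+60,u-50:u+50]; print(n,u-50,v-50,'foot exp',proj(d,P+[0,0,-.1085]),proj(d,P))
    ims.append(cv2.resize(c,(400,440),interpolation=cv2.INTER_CUBIC))
cv2.imwrite('pics/hold.png',np.clip(np.hstack(ims)*1.6,0,255).astype(np.uint8))
E
```

```text
[0.58457715 0.17349431 0.24651604]
scene 324 129 foot exp (np.float64(368.1397591344406), np.float64(195.4779467847303)) (np.float64(382.6744593084369), np.float64(157.50944988964582))
side 168 171 foot exp (np.float64(219.20340420984877), np.float64(244.81747611724126)) (np.float64(216.40460126883443), np.float64(188.95822709130772))
```

View pics/hold.png

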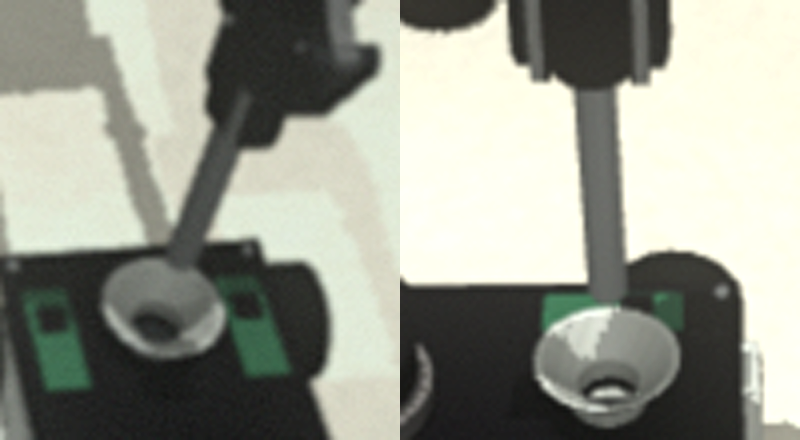

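Pin hangs upright: foot at scene (369.7,194.5) and side (220,245.5), within ~1.5 px of prediction and over the funnel. Lower in stages watching the force.

>>> {"fn": "send_rows", "kwargs": {
  "increments": [
    {"gripper": 1, "linear": [0, -0.001, -0.015], "delta_rot": [0, 0, 0]},
    {"gripper": 1, "linear": [0, -0.001, -0.03], "delta_rot": [0, 0, 0]},
    {"gripper": 1, "linear": [0, -0.001, -0.04], "delta_rot": [0, 0, 0]},
    {"gripper": 1, "linear": [0, -0.001, -0.05], "delta_rot": [0, 0, 0]},
    {"gripper": 1, "linear": [0, -0.001, -0.06], "delta_rot": [0, 0, 0]},
    {"gripper": 1, "linear": [0, -0.001, -0.065], "delta_rot": [0, 0, 0]},
    {"gripper": 1, "linear": [0, -0.001, -0.065], "delta_rot": [0, 0, 0]}
  ]
}}

```text
clock: 6.6
position: [0.5843, 0.174, 0.1808]
ee_rot: [-0.0, 0.662, 0.75, -0.001]
contact_force: [-0.4, 0.1, -1.9]
width: 0.0283
gripper_force: 59.8
```

>>> {"fn": "send_rows", "kwargs": {
  "increments": [
    {"gripper": 1, "linear": [0, 0, -0.008], "delta_rot": [0, 0, 0]},
    {"gripper": 1, "linear": [0, 0, -0.016], "delta_rot": [0, 0, 0]},
    {"gripper": 1, "linear": [0, 0, -0.024], "delta_rot": [0, 0, 0]},
    {"gripper": 1, "linear": [0, 0, -0.024], "delta_rot": [0, 0, 0]}
  ]
}}

```text
clock: 7.0
position: [0.5836, 0.1739, 0.156]
ee_rot: [-0.001, 0.662, 0.75, -0.001]
contact_force: [-1.2, -0.0, -2.6]
width: 0.0286
gripper_force: 59.8
```

>>> {"fn": "send_rows", "kwargs": {
  "increments": [
    {"gripper": 1, "linear": [0, 0, -0.004], "delta_rot": [0, 0, 0]},
    {"gripper": 1, "linear": [0, 0, -0.008], "delta_rot": [0, 0, 0]},
    {"gripper": 1, "linear": [0, 0, -0.012], "delta_rot": [0, 0, 0]},
    {"gripper": 1, "linear": [0, 0, -0.012], "delta_rot": [0, 0, 0]}
  ]
}}

```text
clock: 7.4
position: [0.5843, 0.174, 0.1449]
ee_rot: [-0.0, 0.662, 0.75, -0.0]
contact_force: [0.3, 0.5, -2.4]
width: 0.029
gripper_force: 59.8
```

Past the rim freely. On towards the floor.

>>> {"fn": "send_rows", "kwargs": {
  "increments": [
    {"gripper": 1, "linear": [0, 0, -0.006], "delta_rot": [0, 0, 0]},
    {"gripper": 1, "linear": [0, 0, -0.012], "delta_rot": [0, 0, 0]},
    {"gripper": 1, "linear": [0, 0, -0.018], "delta_rot": [0, 0, 0]},
    {"gripper": 1, "linear": [0, 0, -0.021], "delta_rot": [0, 0, 0]},
    {"gripper": 1, "linear": [0, 0, -0.021], "delta_rot": [0, 0, 0]}
  ]
}}

```text
clock: 7.9
position: [0.5843, 0.174, 0.1238]
ee_rot: [-0.0, 0.662, 0.75, -0.001]
contact_force: [-0.8, -0.4, -1.8]
width: 0.0289
gripper_force: 59.8
```

>>> {"fn": "send_rows", "kwargs": {
  "increments": [
    {"gripper": 1, "linear": [0, 0, -0.001], "delta_rot": [0, 0, 0]},
    {"gripper": 1, "linear": [0, 0, -0.002], "delta_rot": [0, 0, 0]},
    {"gripper": 1, "linear": [0, 0, -0.002], "delta_rot": [0, 0, 0]}
  ]
}}

```text
clock: 8.2
position: [0.5848, 0.1741, 0.1227]
ee_rot: [0.0, 0.662, 0.75, 0.0]
contact_force: [0.6, -0.9, -3.5]
width: 0.0286
gripper_force: 59.8
```

>>> {"fn": "send_rows", "kwargs": {
  "increments": [
    {"gripper": 1, "linear": [0, 0, -0.001], "delta_rot": [0, 0, 0]},
    {"gripper": 1, "linear": [0, 0, -0.001], "delta_rot": [0, 0, 0]}
  ]
}}

```text
clock: 8.4
position: [0.5847, 0.1741, 0.1216]
ee_rot: [0.0, 0.662, 0.75, 0.0]
contact_force: [0.8, 0.3, -2.6]
width: 0.0288
gripper_force: 59.8
```

>>> {"fn": "send_rows", "kwargs": {
  "increments": [
    {"gripper": 1, "linear": [0, 0, -0.001], "delta_rot": [0, 0, 0]},
    {"gripper": 1, "linear": [0, 0, -0.001], "delta_rot": [0, 0, 0]}
  ]
}}

```text
clock: 8.6
position: [0.5846, 0.1741, 0.1205]
ee_rot: [-0.0, 0.662, 0.75, -0.0]
contact_force: [-0.5, -0.6, -2.7]
width: 0.0287
gripper_force: 59.8
```

>>> {"fn": "send_rows", "kwargs": {
  "increments": [
    {"gripper": 1, "linear": [0, 0, -0.001], "delta_rot": [0, 0, 0]},
    {"gripper": 1, "linear": [0, 0, -0.001], "delta_rot": [0, 0, 0]}
  ]
}}

```text
clock: 8.8
position: [0.5848, 0.1741, 0.1203]
ee_rot: [0.0, 0.662, 0.75, 0.0]
contact_force: [-1.3, 0.2, 3.9]
width: 0.0287
gripper_force: 60.6
```

>>> {"fn": "send_rows", "kwargs": {
  "increments": [
    {"gripper": 1, "linear": [0, 0, -0.0005], "delta_rot": [0, 0, 0]},
    {"gripper": 1, "linear": [0, 0, -0.0005], "delta_rot": [0, 0, 0]}
  ]
}}

```text
clock: 9.0
position: [0.5848, 0.1742, 0.1203]
ee_rot: [0.0, 0.662, 0.75, 0.0]
contact_force: [-2.0, 0.3, 6.4]
width: 0.029
gripper_force: 60.9
```

Floor reached at the expected height (TCP 0.1203, reaction up). Release and rise.

>>> {"fn": "send_rows", "kwargs": {
  "increments": [
    {"gripper": 0.1, "linear": [0, 0, 0], "delta_rot": [0, 0, 0]},
    {"gripper": -0.1, "linear": [0, 0, 0], "delta_rot": [0, 0, 0]},
    {"gripper": -0.4, "linear": [0, 0, 0], "delta_rot": [0, 0, 0]},
    {"gripper": -0.4, "linear": [0, 0, 0], "delta_rot": [0, 0, 0]},
    {"gripper": -0.4, "linear": [0, 0, 0], "delta_rot": [0, 0, 0]},
    {"gripper": -0.4, "linear": [0, 0, 0.01], "delta_rot": [0, 0, 0]}
  ]
}}

```text
clock: 9.6
position: [0.5836, 0.1739, 0.128]
ee_rot: [-0.001, 0.662, 0.75, -0.001]
contact_force: [-0.5, 0.7, -0.6]
width: 0.0601
gripper_force: 0.0
```

>>> {"fn": "send_rows", "kwargs": {
  "increments": [
    {"gripper": -0.4, "linear": [0, 0, 0.02], "delta_rot": [0, 0, 0]},
    {"gripper": -0.4, "linear": [0, 0, 0.05], "delta_rot": [0, 0, 0]},
    {"gripper": -0.4, "linear": [0, 0, 0.08], "delta_rot": [0, 0, 0]},
    {"gripper": -0.4, "linear": [0, 0, 0.12], "delta_rot": [0, 0, 0]},
    {"gripper": -0.4, "linear": [-0.04, 0, 0.14], "delta_rot": [0, 0, 0]},
    {"gripper": -0.4, "linear": [-0.08, 0, 0.14], "delta_rot": [0, 0, 0]},
    {"gripper": -0.4, "linear": [-0.12, 0, 0.14], "delta_rot": [0, 0, 0]},
    {"gripper": -0.4, "linear": [-0.12, 0, 0.14], "delta_rot": [0, 0, 0]}
  ]
}}

```text
clock: 10.4
position: [0.4593, 0.174, 0.2704]
ee_rot: [-0.001, 0.661, 0.75, -0.001]
contact_force: [0.3, -0.2, -0.2]
width: 0.0595
gripper_force: 0.0
```

```bash
python3 - <<'E'
from h import *
ims=[]
for n,c0 in(('scene',(366,200)),('side',(219,255)),('scene',(155,180))):
    d=cam(n); u,v=c0; c=d['pixels'][v-60:v+50,u-32:u+33]
    if c0[0]>170: print(n,'top exp',[x for x in proj(d,(.5848,.1745,.157))],'head bottom',proj(d,(.5848,.1745,.122)),u-32,v-60)
    ims.append(cv2.resize(c,(260,440),interpolation=cv2.INTER_CUBIC))
cv2.imwrite('pics/end.png',np.clip(np.hstack(ims)*1.7,0,255).astype(np.uint8))
E
```

```text
scene top exp [np.float64(371.0037361323531), np.float64(189.56346115463265)] head bottom (np.float64(366.7943280043329), np.float64(200.5407807218089)) 334 140
side top exp [np.float64(218.4692301216424), np.float64(236.15504690885749)] head bottom (np.float64(219.30293808727646), np.float64(252.6900803343528)) 187 195
```

View pics/end.png

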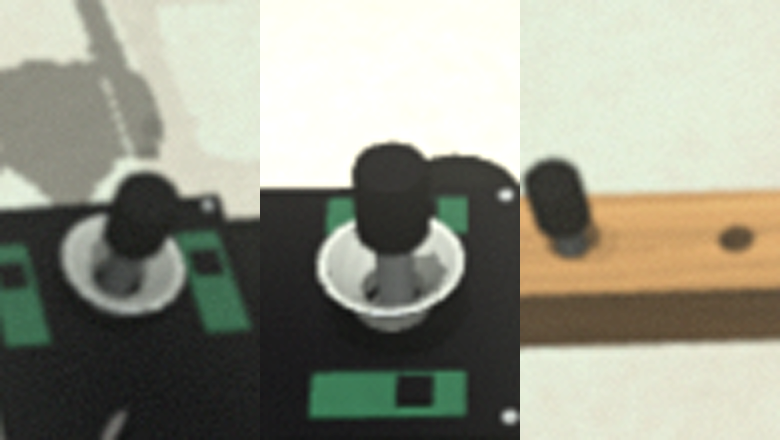

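Final view: the head top is at scene (371,189) and side (220,236), both where a fully home, upright pin should be. The short pin still stands in the stand.

```bash
python3 -c "
from rig import sign_off; print(sign_off())"
```

```text
the job is handed in; nothing more can be done
None
```

The long pin is seated in the dock through the funnel, upright and released. The short pin was not touched, and the job was handed in at about 10.5 s of the 35 s allowed.

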